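# Set the bench air throttle two turns open and keep hold of it

### The job

Set the air throttle valve on the assembly bench: by the black handle on its wheel, run the wheel clockwise (seen from above) until it is fully closed against its stop, then back it off anticlockwise exactly two full turns. Finish with the handle still gripped between the fingers and held still there - the job ends holding it, so do not let go; leave the other things on the bench where they are.

Things in the scene. Friction and masses are not known exactly. Their poses are not given: they have to be found in the camera images.
- valve: Brass throttle valve bolted to the bench, spindle upright, on an 84 mm square steel foot; air pipe leaves along its +y and -y at 34 mm height, turning down into the bench 90 mm out. Origin on the spindle axis at bench level, z up. Its +x is shown by a steel index finger under the wheel, reaching 76 mm from the axis, beyond the rim (upturned end, top 84 mm above the bench).
- wheel (a joint): Handwheel angle, rad. 0 = closed on a hard stop, handle over the index finger (valve +x); grows opening, anticlockwise from above, 6.283 a turn, counted over turns, up to 25.1. Handle direction from the axis = valve yaw + this value. Starts half to one and a half turns open. Friction about 0.12 N m (2.4 N at the handle); stays where left; the wheel does not rise or sink.
- wheel_hub (a point): Top centre of the nut on the wheel's hub, on the spindle axis, 118 mm above the bench. Aluminium three-spoke wheel: rim centre line 50 mm from the axis, rim 12 mm thick, its top 108 mm above the bench; hub 28 mm across.
- handle: Upright black plastic crank handle standing on the wheel rim, a plain cylinder 22 mm in diameter and 55 mm tall, its axis 50 mm from the spindle axis. It spins freely on its own pin, so a gripper may carry it round the circle without turning itself. Origin at the centre of its underside, 116 mm above the bench; z up; top at 171 mm.
- handle_mid (a point): Point on the handle's axis at half its height, 143.5 mm above the bench: the place to grip.
- cup: Bystander: white plastic cup, 80 mm across the rim, 85 mm tall, origin under its centre; leave alone.
- tray: Bystander: grey open parts tray 160 x 110 x 40 mm with metal clips, origin under its centre; leave alone.
- screwdriver: Bystander: wooden-handled screwdriver 200 mm long lying on the bench, origin under its middle, handle towards its -x; leave alone.
- disc: Bystander: white ceramic disc fitting, 60 mm across, 15 mm thick, origin under its centre; leave alone.
Mind the look-alikes: they are no part of the job. There is more than one size of the valve; the job needs the larger.

How it is judged:
By the outcome, as a careful person would: the job done as asked, in the order asked, and still so for the second after the job is handed in, while the arm keeps its last pose, push and grip.
It also fails if it takes over 64 s, if anything falls off the work surface, if the arm or the gripper's body presses on something with over 40 N, if the wrist force passes 120 N, or if a joint passes its speed limit or range.

### The arm

A 6-joint arm with a two-finger parallel gripper is mounted at the origin on the work surface. World frame = base frame: x ahead of the robot, y to its left, z up, the work surface at z = 0. Lengths are in m, angles in rad, forces in N, time in s.
With the tool pointing down it reaches from about 0.35 to 0.975 m from the base axis. Payload 4.9 kg.
Tool frame: the origin (TCP) lies between the finger pads, 19 mm behind the fingertips; this is the grasp point; z points along the fingers, y is the line along which they close (so a half turn about z gives the same grasp; the last joint's range is limited). The gripper opens to 85 mm and grips with 20 to 120 N. Pads are 22 mm wide; open, the fingers measure 114 mm over their backs; the gripper's body (76 mm by 85 mm) begins 54 mm behind the grasp point. The pads swing forward as they close: fully open they stand 13 mm farther back than shut.
Start: joints at [1.178, 0.053, 1.613, -0, 1.476, -0.119], TCP at [0.169, 0.602, 0.25] pointing down, gripper open.
Joint ranges: [-3.01, 3.01], [-1.01, 2.22], [0.06, 2.58], [-1.02, 4.17], [0.09, 2.62], [-3.14, 3.14]. Speed limits (rad/s): [2.57, 2.57, 3.14, 3.14, 3.14, 3.14].

### API

Orientations are given as a unit quaternion [w, x, y, z].
In Python, from plant import manip gives the robot as it stands. The module is installed in compiled form; this text tells all that it offers.
- The arm moves only by the shell command python3 -m crank 'ROWS'. ROWS is a JSON list of rows, 1 to 5 of them, each of 7 numbers: the opening from 0.0 (shut) to 1.0 (fully open), then dx, dy, dz in m, then a rotation vector rx, ry, rz in rad; each row shifts and turns the commanded pose from where the row before left it, along the tool's axes as they then stand; what a row does not reach is not made up. A row lasts 1/8 s, in which the tool goes at most 0.0625 m and 0.188 rad, less where a joint would pass 70% of its speed; a pose out of reach is approached as far as the arm can. The fingers move at their own pace and stop on an object; the grip force is fixed at half the most. Time passes only in rows, so rows that do not move let the fingers close. It prints the time, the measured TCP pose, the force, the opening and the grip force at its end.
- manip.state(): the state, without advancing time (a new reading comes with each control period).
- manip.grab_frame(name): name is "scene" or "top" or "wrist"; returns (picture, depth): 480x640x3 uint8, red, green, blue; 480x640 float32, m along the optical axis (not along the pixel's ray), 0 where there is no reading.
- manip.camera_params(name): a dict with "intrinsics" (3x3 intrinsics, pixels), "xyz" and "orientation" of the camera in the world. Camera axes: x right, y down, z forward; pixel columns grow to the right and rows downward; lengths in m; the calibration is good to about 2 mm. A picture is of the moment at which its call begins: read the wrist's pose just before it. camera_params takes no time and is no camera call; for the wrist camera it gives the pose at the moment of the call.
- manip.job_done(): hands the job in; it is judged then, once.
Trained networks look in the newest picture that a camera, given by its name, has taken for a name from the list of things; names that differ only in an ending like _2 or _b are one class to them, and where a whole thing is asked for, a point or a joint stands for the part that bears it (a point fixed in the world has none). Each returns a list of dicts, best first, with "conf" (0 to 1); they miss things now and then, are a little off and sometimes report something else, mostly with a low value. They report only what shows in the picture. A call takes as long as a camera call. They do not tell look-alikes from the thing itself.
- manip.look_for(camera, query): "extent" ([left, top, right, bottom] in pixels, round what is visible of it).
- manip.outline_of(camera, query): "region" (480x640 bool, what is visible of it) and "extent" ([left, top, right, bottom] in pixels, round what is visible of it).
- manip.mark_of(camera, query): "centre" ([row, column] in pixels: a listed point, or the origin of a listed thing).
The state is a dict: "time": time; "joint_pos": joint angles; "joint_vel": joint speeds; "joint_efforts": joint torques, N m; "tool_pos": TCP position; "tool_rot": TCP orientation; "contact_force": force on the tool from outside, world axes, zero at the start; "ft_torque": the same for the moment, N m; "gripper_width": opening from 0.0 (shut) to 1.0 (fully open); "grasp_force": force on a finger pad.
Only numpy, scipy, OpenCV 4.12 (cv2) and the standard library are available. Lean on these libraries where they do the work, as an engineer would, in place of code of your own. Each camera call takes 0.05 s, during which the arm holds its last target. There are 200 camera calls.

## Working session

There is one attempt and no reset: what is moved stays moved. The work goes in short steps, Python scripts to look and compute and a shell command to move; the robot and the scene stay as the last step left them, time stands still between calls to the robot, and variables do not carry over. Pictures are saved under pics/ and viewed, at most 10 in all, crops included, and the job is handed in when it is done.

```bash
mkdir -p pics
cat > h.py <<'E'
import numpy as np, cv2
from plant import manip
from scipy.spatial.transform import Rotation as R
def rot(q): return R.from_quat([q[1],q[2],q[3],q[0]]).as_matrix()
def world(cam,r,c,d):
    p=manip.camera_params(cam);K=np.array(p["intrinsics"])
    v=np.linalg.inv(K)@[c,r,1]*d
    return rot(p["orientation"])@v+np.array(p["xyz"])
def ray(cam,r,c):
    p=manip.camera_params(cam);K=np.array(p["intrinsics"])
    return np.array(p["xyz"]),rot(p["orientation"])@(np.linalg.inv(K)@[c,r,1])
def atz(cam,r,c,z):
    o,d=ray(cam,r,c);return o+d*(z-o[2])/d[2]
E
python3 - <<'E'
from h import *
np.set_printoptions(precision=3,suppress=True)
for cam in ["scene","top"]:
    im,d=manip.grab_frame(cam)
    cv2.imwrite(f"pics/{cam}0.png",im[...,::-1]); np.save(f"pics/{cam}0.npy",d)
    print(cam,manip.camera_params(cam))
    for q,z in [("valve",0),("wheel_hub",.118),("handle",.116),("handle_mid",.1435)]:
        for m in manip.mark_of(cam,q):
            r,c=m["centre"];print(q,round(m["conf"],2),round(r),round(c),atz(cam,r,c,z))
s=manip.state();print(s["time"],s["tool_pos"],s["tool_rot"])
E
```

```text
scene {'intrinsics': array([[444.667,   0.   , 310.189],
       [  0.   , 444.667, 233.695],
       [  0.   ,   0.   ,   1.   ]]), 'xyz': array([ 1.112, -0.47 ,  1.142]), 'orientation': array([-0.288,  0.878,  0.36 , -0.128])}
valve 0.75 273 198 [ 0.359 -0.223  0.   ]
valve 0.61 270 269 [ 0.503 -0.065  0.   ]
wheel_hub 0.81 255 194 [ 0.382 -0.221  0.118]
wheel_hub 0.73 249 267 [ 0.512 -0.064  0.118]
wheel_hub 0.64 337 155 [ 0.511 -0.434  0.118]
handle 0.45 243 252 [ 0.465 -0.079  0.116]
handle 0.41 261 199 [ 0.405 -0.221  0.116]
handle_mid 0.54 261 198 [ 0.423 -0.232  0.143]
handle_mid 0.49 232 252 [ 0.454 -0.065  0.143]
top {'intrinsics': array([[506.942,   0.   , 320.161],
       [  0.   , 506.942, 239.956],
       [  0.   ,   0.   ,   1.   ]]), 'xyz': array([0.398, 0.083, 1.338]), 'orientation': array([ 0.054, -0.695,  0.715, -0.056])}
valve 0.97 336 434 [ 0.349 -0.212  0.   ]
valve 0.7 278 374 [ 0.504 -0.062  0.   ]
wheel_hub 0.97 271 379 [ 0.511 -0.064  0.118]
wheel_hub 0.58 333 448 [ 0.36  -0.221  0.118]
handle 0.47 290 384 [ 0.463 -0.074  0.116]
handle 0.46 319 441 [ 0.392 -0.206  0.116]
handle_mid 0.46 294 383 [ 0.453 -0.067  0.143]
handle_mid 0.36 315 445 [ 0.4   -0.21   0.143]
0.5 [0.169 0.602 0.25 ] [-0.     0.136  0.991 -0.   ]
```

Run:
```python
import cv2
im=cv2.imread("pics/top0.png");cv2.imwrite("pics/topc.png",cv2.resize(im[220:380,320:520],None,fx=3.75,fy=3.75,interpolation=cv2.INTER_CUBIC))
```

```text
(no output)
```

View pics/scene0.png

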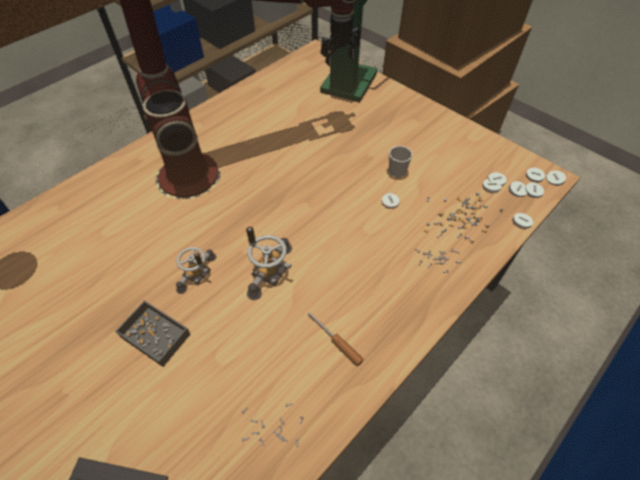

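```bash
ls pics
```

```text
scene0.npy
scene0.png
top0.npy
top0.png
topc.png
```

View pics/topc.png

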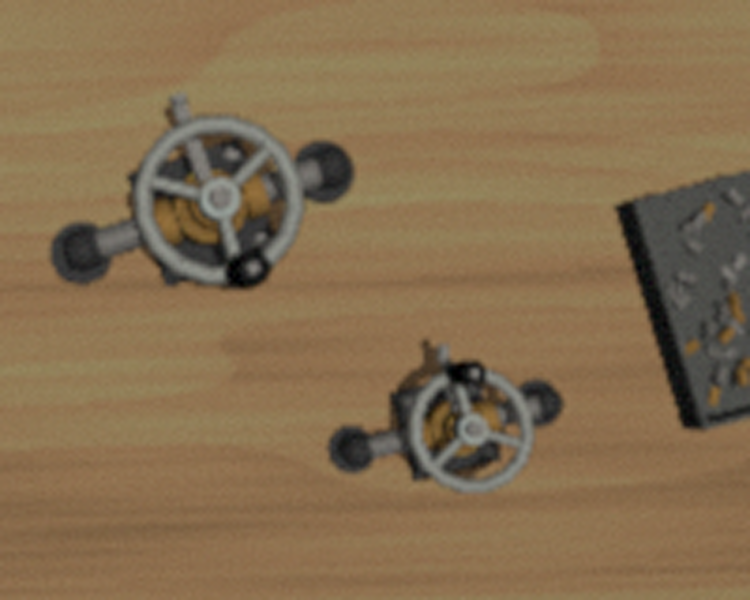

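The scene view shows two valves: a larger one with its wheel at about (267,250) and handle at (251,236), and a smaller one with its wheel at (193,262) and handle at (198,258).
In the top view, the possible handles are the large valve's at (row 290, col 385) and the small valve's at (320, 444). The wheels are at (271,379) and (333,448).
The crop shows the upper-left wheel is clearly bigger, about 165 px across against 120, so that's the one to use. Its index finger tip is at crop (180,103), and its handle is on the opposite side at (246,265).

Run:
```python
from h import *
np.set_printoptions(precision=4,suppress=True)
def tri(a,b):
    (o1,d1),(o2,d2)=ray("scene",*a),ray("top",*b)
    d1/=np.linalg.norm(d1);d2/=np.linalg.norm(d2)
    s=np.linalg.lstsq(np.c_[d1,-d2],o2-o1,rcond=None)[0]
    p,q=o1+s[0]*d1,o2+s[1]*d2;return (p+q)/2,np.linalg.norm(p-q)
print("hub",tri((249,267),(271.5,378.6)),"mid",tri((236,251.5),(292,384)))
hub=atz("top",220+196/3.75,320+220/3.75,.118);tip=atz("top",220+102/3.75,320+180/3.75,.084)
d=np.load("pics/top0.npy")
print("hub",hub,"tip",tip,np.linalg.norm((tip-hub)[:2]),"yaw",np.arctan2(*(tip-hub)[1::-1]))
for r,c in [(290,384),(291,386),(292,385),(272,378),(288,382)]: print(r,c,world("top",r,c,d[r,c]))
print("green",atz("scene",85,350,0),"press tall",atz("scene",20,345,.3))
```

```text
hub (array([ 0.5096, -0.0627,  0.1136]), np.float64(0.00014581500213356894)) mid (array([ 0.4582, -0.0714,  0.1353]), np.float64(0.0019649123723130884))
hub [ 0.5074 -0.0622  0.118 ] tip [ 0.5739 -0.0425  0.084 ] 0.06938082575025036 yaw 0.288023320271135
290 384 [ 0.4617 -0.0665  0.1691]
291 386 [ 0.4589 -0.0701  0.1758]
292 385 [ 0.457  -0.0685  0.1694]
272 378 [ 0.508  -0.0605  0.1189]
288 382 [ 0.4701 -0.0701  0.1049]
green [0.063  0.7952 0.    ] press tall [0.0613 0.7451 0.3   ]
```

```bash
python3 -m crank '[[1,0,0,0,0,0,-0.137],[1,0,0,0,0,0,-0.137],[1,-0.05,-0.03,0,0,0,0],[1,-0.05,-0.03,0,0,0,0],[1,-0.05,-0.03,0,0,0,0]]'
```

```text
time: 1.12
tool_pos: [0.3202, 0.5108, 0.2502]
tool_rot: [0.0, -0.0, 1.0, 0.0]
contact_force: [-0.7, 0.8, 0.2]
gripper_width: 1.001
grasp_force: 0.0
```

```bash
python3 -m crank '[[1,-0.012,-0.055,0,0,0,0],[1,-0.012,-0.055,0,0,0,0],[1,-0.012,-0.055,0,0,0,0],[1,-0.012,-0.055,0,0,0,0],[1,-0.012,-0.055,0,0,0,0]]' >/dev/null; python3 -m crank '[[1,-0.012,-0.055,-0.02,0,0,0],[1,-0.012,-0.055,-0.02,0,0,0],[1,-0.012,-0.055,-0.02,0,0,0],[1,-0.012,-0.055,-0.02,0,0,0],[1,0,-0.02,0,0,0,0]]'
python3 - <<'E'
from h import *
np.set_printoptions(precision=4,suppress=True)
im,d=manip.grab_frame("wrist");cv2.imwrite("pics/w1.png",im[...,::-1]);np.save("pics/w1.npy",d)
p=manip.camera_params("wrist");print(p)
for q,z in [("wheel_hub",.118),("handle",.116),("handle_mid",.1435),("valve",0)]:
    for m in manip.mark_of("wrist",q):
        r,c=m["centre"];print(q,round(m["conf"],2),round(r),round(c),atz("wrist",r,c,z))
E
```

```text
time: 2.38
tool_pos: [0.428, -0.006, 0.3324]
tool_rot: [0.002, 0.002, 1.0, -0.001]
contact_force: [0.5, 0.8, 0.5]
gripper_width: 1.0
grasp_force: 0.0
{'intrinsics': array([[393.9034,   0.    , 320.5771],
       [  0.    , 393.9034, 232.1619],
       [  0.    ,   0.    ,   1.    ]]), 'xyz': array([ 0.3569, -0.0048,  0.4557]), 'orientation': array([0.1001, 0.7014, 0.6989, 0.0979])}
wheel_hub 0.77 287 259 [ 0.5061 -0.0612  0.118 ]
wheel_hub 0.68 115 78 [ 0.3528 -0.2025  0.118 ]
handle 0.77 234 244 [ 0.4549 -0.0715  0.116 ]
handle 0.63 156 91 [ 0.3861 -0.197   0.116 ]
handle_mid 0.71 162 73 [ 0.3883 -0.1949  0.1435]
handle_mid 0.59 248 236 [ 0.4589 -0.0716  0.1435]
valve 0.63 115 121 [ 0.3519 -0.2219  0.    ]
valve 0.56 246 276 [ 0.504  -0.0557  0.    ]
```

View pics/w1.png

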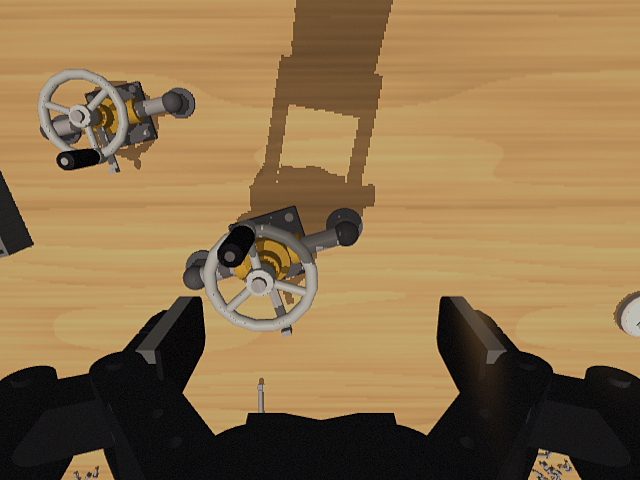

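The wrist view shows the big valve's hub at (259,285). Its handle runs from its base at (243,235) to its top at (231,257), and the index tip is at (288,330). The heights and the 50 mm radius agree, with the handle at about (0.458, -0.0715).

```bash
python3 -m crank '[[1,-0.015,-0.033,0,0,0,0],[1,-0.015,-0.033,0,0,0,0],[1,0,0,0.05,0,0,0],[1,0,0,0.025,0,0,0],[1,0,0,0,0,0,0]]'
python3 - <<'E'
from h import *
np.set_printoptions(precision=4,suppress=True)
im,d=manip.grab_frame("wrist");cv2.imwrite("pics/w2.png",im[...,::-1])
for q,z in [("wheel_hub",.118),("handle",.116),("handle_mid",.1435)]:
    for m in manip.mark_of("wrist",q):
        r,c=m["centre"];print(q,round(m["conf"],2),round(r),round(c),atz("wrist",r,c,z))
print(manip.state()["tool_pos"])
E
```

```text
time: 3.25
tool_pos: [0.4558, -0.0677, 0.2521]
tool_rot: [-0.003, -0.001, 1.0, 0.001]
contact_force: [0.4, -0.2, 0.7]
gripper_width: 0.995
grasp_force: 0.0
wheel_hub 0.79 75 91 [ 0.3608 -0.2104  0.118 ]
wheel_hub 0.77 298 322 [ 0.5124 -0.0659  0.118 ]
handle 0.75 232 309 [ 0.4632 -0.0756  0.116 ]
handle_mid 0.75 244 309 [ 0.4638 -0.0751  0.1435]
handle_mid 0.74 128 89 [ 0.3931 -0.2031  0.1435]
[ 0.458  -0.0689  0.257 ]
```

View pics/w2.png

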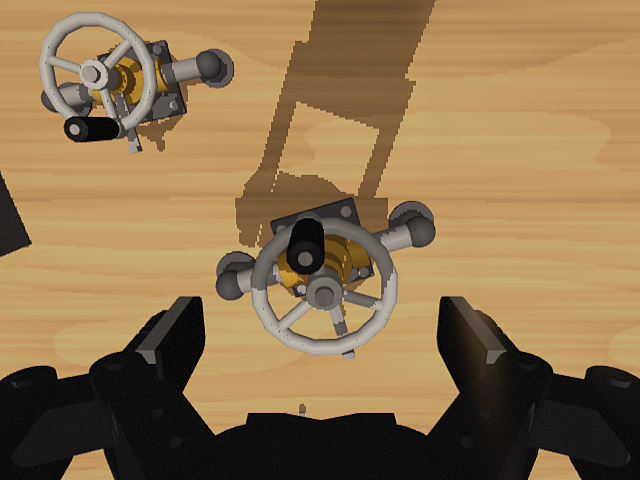

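The second wrist view shows the handle running from (309,232) to (306,262), the hub at (323,295) and the index tip at (349,354). The arm was still settling, so I'm measuring again at rest.

Run:
```python
from h import *
np.set_printoptions(precision=4,suppress=True)
for k in range(2):
  im,d=manip.grab_frame("wrist");cv2.imwrite("pics/w3.png",im[...,::-1])
  for q,z in [("wheel_hub",.118),("handle",.116),("handle_mid",.1435)]:
    for m in manip.mark_of("wrist",q):
        r,c=m["centre"]
        if c>200: print(q,round(m["conf"],2),round(r),round(c),atz("wrist",r,c,z))
print(manip.state()["tool_pos"],manip.state()["time"])
print("tip",atz("wrist",354,349,.084))
```

```text
wheel_hub 0.8 289 323 [ 0.5059 -0.0661  0.118 ]
handle 0.82 224 311 [ 0.4574 -0.0746  0.116 ]
handle_mid 0.68 237 310 [ 0.4587 -0.0745  0.1435]
wheel_hub 0.82 295 326 [ 0.5092 -0.0644  0.118 ]
handle 0.81 224 311 [ 0.4565 -0.0746  0.116 ]
handle_mid 0.79 239 311 [ 0.4588 -0.0738  0.1435]
[ 0.4572 -0.0693  0.2553] 3.85
tip [ 0.5801 -0.0436  0.084 ]
```

```bash
python3 -m crank '[[1,-0.001,-0.003,0.04,0,0,0],[1,0,0,0.04,0,0,0],[1,0,0,0.025,0,0,0],[1,0,0,0.005,0,0,0],[1,0,0,0,0,0,0]]' ; python3 -m crank '[[0,0,0,0,0,0,0],[0,0,0,0,0,0,0],[0,0,0,0,0,0,0],[0,0,0,0,0,0,0],[0,0,0,0,0,0,0]]'
```

```text
time: 4.47
tool_pos: [0.4584, -0.0724, 0.1456]
tool_rot: [0.0, -0.0, 1.0, -0.0]
contact_force: [0.1, -0.3, 0.6]
gripper_width: 1.001
grasp_force: 0.0
time: 5.1
tool_pos: [0.4585, -0.0727, 0.1459]
tool_rot: [0.0, -0.0, 1.0, -0.001]
contact_force: [-2.1, -1.2, 5.0]
gripper_width: 0.243
grasp_force: 58.5
```

The grip is good: the opening of 0.243 is about 21 mm. Now clockwise in 15° steps.

```bash
python3 -m crank '[[0,0.0006,0.0131,0,0,0,0],[0,-0.0028,0.0127,0,0,0,0],[0,-0.006,0.0116,0,0,0,0],[0,-0.0089,0.0096,0,0,0,0],[0,-0.011,0.007,0,0,0,0]]'
```

```text
time: 5.72
tool_pos: [0.4875, -0.0189, 0.1459]
tool_rot: [0.001, -0.0, 1.0, -0.002]
contact_force: [1.9, -10.6, 5.3]
gripper_width: 0.239
grasp_force: 58.9
```

```bash
python3 -m crank '[[0,-0.0124,0.0039,0,0,0,0],[0,-0.0131,0.0006,0,0,0,0],[0,-0.0127,-0.0028,0,0,0,0],[0,-0.0116,-0.006,0,0,0,0],[0,-0.0096,-0.0089,0,0,0,0]]'
```

```text
time: 6.35
tool_pos: [0.5454, -0.0314, 0.1458]
tool_rot: [-0.002, -0.0, 1.0, -0.0]
contact_force: [-8.5, -3.8, 11.9]
gripper_width: 0.242
grasp_force: 59.6
```

```bash
python3 -m crank '[[0,-0.007,-0.011,0,0,0,0],[0,-0.0024,-0.0061,0,0,0,0]]'; python3 -m crank '[[0,-0.0015,-0.0063,0,0,0,0]]';python3 -m crank '[[0,0,0,0,0,0,0]]'
```

```text
time: 6.6
tool_pos: [0.555, -0.0479, 0.1458]
tool_rot: [-0.001, -0.0, 1.0, 0.001]
contact_force: [-5.4, 1.1, 11.0]
gripper_width: 0.245
grasp_force: 59.5
time: 6.72
tool_pos: [0.5567, -0.0536, 0.1459]
tool_rot: [-0.001, -0.0, 1.0, 0.001]
contact_force: [-4.3, 2.5, 9.8]
gripper_width: 0.24
grasp_force: 59.4
time: 6.85
tool_pos: [0.5568, -0.0543, 0.1459]
tool_rot: [-0.0, -0.0, 1.0, 0.0]
contact_force: [-3.8, -0.2, 8.7]
gripper_width: 0.244
grasp_force: 59.4
```

```bash
python3 -m crank '[[0,-0.0008,-0.0065,0,0,0,0]]'; python3 -m crank '[[0,0.0002,-0.0066,0,0,0,0],[0,0,0,0,0,0,0]]'
```

```text
time: 6.98
tool_pos: [0.5577, -0.0597, 0.1459]
tool_rot: [-0.0, -0.0, 1.0, 0.001]
contact_force: [-2.8, 2.2, 8.9]
gripper_width: 0.242
grasp_force: 59.4
time: 7.22
tool_pos: [0.5578, -0.067, 0.1459]
tool_rot: [0.0, -0.0, 1.0, 0.001]
contact_force: [-0.5, -0.1, 8.0]
gripper_width: 0.24
grasp_force: 59.3
```

It passed the finger direction with no stop, so it started about 1.5 turns open and has one more full turn to go.

```bash
python3 -m crank '[[0,0.0028,-0.0127,0,0,0,0],[0,0.006,-0.0116,0,0,0,0],[0,0.0089,-0.0096,0,0,0,0],[0,0.011,-0.007,0,0,0,0],[0,0.0124,-0.0039,0,0,0,0]]'; python3 -m crank '[[0,0.0131,-0.0006,0,0,0,0],[0,0.0127,0.0028,0,0,0,0],[0,0.0116,0.006,0,0,0,0],[0,0.0096,0.0089,0,0,0,0],[0,0.007,0.011,0,0,0,0]]'; python3 -m crank '[[0,0.0039,0.0124,0,0,0,0],[0,0,0,0,0,0,0]]'
```

```text
time: 7.85
tool_pos: [0.5176, -0.1138, 0.146]
tool_rot: [0.002, 0.0, 1.0, -0.001]
contact_force: [3.1, -3.3, 2.9]
gripper_width: 0.238
grasp_force: 59.1
time: 8.48
tool_pos: [0.4622, -0.0852, 0.1459]
tool_rot: [0.0, 0.0, 1.0, -0.001]
contact_force: [0.6, -3.0, 5.8]
gripper_width: 0.242
grasp_force: 59.4
time: 8.72
tool_pos: [0.4583, -0.0711, 0.1459]
tool_rot: [0.0, -0.0, 1.0, 0.001]
contact_force: [-2.0, 2.0, 8.3]
gripper_width: 0.244
grasp_force: 59.6
```

```bash
python3 -m crank '[[0,0.0006,0.0131,0,0,0,0],[0,-0.0028,0.0127,0,0,0,0],[0,-0.006,0.0116,0,0,0,0],[0,-0.0089,0.0096,0,0,0,0],[0,-0.011,0.007,0,0,0,0]]'; python3 -m crank '[[0,-0.0124,0.0039,0,0,0,0],[0,-0.0131,0.0006,0,0,0,0],[0,-0.0127,-0.0028,0,0,0,0],[0,-0.0116,-0.006,0,0,0,0],[0,-0.0096,-0.0089,0,0,0,0]]'; python3 -m crank '[[0,-0.007,-0.011,0,0,0,0],[0,0,0,0,0,0,0]]'
```

```text
time: 9.35
tool_pos: [0.4872, -0.019, 0.1459]
tool_rot: [0.001, -0.0, 1.0, -0.002]
contact_force: [2.0, -10.1, 5.9]
gripper_width: 0.244
grasp_force: 59.4
time: 9.98
tool_pos: [0.5453, -0.0315, 0.1458]
tool_rot: [-0.002, -0.0, 1.0, -0.0]
contact_force: [-7.0, -3.0, 12.8]
gripper_width: 0.244
grasp_force: 60.0
time: 10.22
tool_pos: [0.553, -0.0432, 0.1459]
tool_rot: [-0.0, 0.0, 1.0, -0.001]
contact_force: [-2.8, -3.6, 8.6]
gripper_width: 0.24
grasp_force: 59.7
```

```bash
for i in 1; do python3 -m crank '[[0,-0.0012,-0.0027,0,0,0,0],[0,0,0,0,0,0,0]]'; python3 -m crank '[[0,-0.001,-0.0028,0,0,0,0],[0,0,0,0,0,0,0]]'; python3 -m crank '[[0,-0.0009,-0.0029,0,0,0,0],[0,0,0,0,0,0,0]]'; done
```

```text
time: 10.48
tool_pos: [0.5537, -0.0448, 0.1459]
tool_rot: [-0.001, -0.0, 1.0, 0.0]
contact_force: [-3.2, -0.0, 10.1]
gripper_width: 0.243
grasp_force: 59.7
time: 10.72
tool_pos: [0.5548, -0.0473, 0.1459]
tool_rot: [-0.001, -0.0, 1.0, 0.001]
contact_force: [-3.3, -0.3, 9.8]
gripper_width: 0.244
grasp_force: 59.7
time: 10.98
tool_pos: [0.5557, -0.0501, 0.1459]
tool_rot: [-0.001, -0.0, 1.0, 0.001]
contact_force: [-2.5, -0.7, 8.8]
gripper_width: 0.243
grasp_force: 59.7
```

```bash
python3 -m crank '[[0,-0.0005,-0.0019,0,0,0,0],[0,0,0,0,0,0,0]]'; python3 -m crank '[[0,-0.0005,-0.0019,0,0,0,0],[0,0,0,0,0,0,0]]'
```

```text
time: 11.22
tool_pos: [0.5558, -0.0506, 0.1458]
tool_rot: [-0.001, -0.0, 1.0, 0.002]
contact_force: [-4.5, 5.6, 11.1]
gripper_width: 0.245
grasp_force: 60.0
time: 11.48
tool_pos: [0.5559, -0.0508, 0.1458]
tool_rot: [-0.002, -0.0, 1.0, 0.004]
contact_force: [-7.2, 11.1, 13.7]
gripper_width: 0.242
grasp_force: 60.3
```

```bash
python3 -m crank '[[0,-0.0005,-0.0019,0,0,0,0],[0,0,0,0,0,0,0]]'; python3 -m crank '[[0,0,0,0,0,0,0],[0,0,0,0,0,0,0]]'; python3 -c "
from h import *
s=manip.state();print(s['tool_pos'],s['tool_rot'],s['contact_force'])"
```

```text
time: 11.72
tool_pos: [0.556, -0.051, 0.1458]
tool_rot: [-0.002, -0.001, 1.0, 0.006]
contact_force: [-7.2, 17.5, 15.1]
gripper_width: 0.24
grasp_force: 60.7
time: 11.98
tool_pos: [0.556, -0.051, 0.1458]
tool_rot: [-0.002, -0.001, 1.0, 0.006]
contact_force: [-8.4, 16.4, 13.6]
gripper_width: 0.24
grasp_force: 60.7
[ 0.55595945 -0.05096474  0.14579472] [-2.43101496e-03 -7.45258792e-04  9.99980293e-01  5.74013030e-03] [-8.42341812 16.43225144 13.59639708]
```

The stop is firm at TCP (0.5557, -0.0504) unloaded. That puts the handle at about 15° (0.264 rad), which matches the index finger. Next I relax the push and go anticlockwise.

```bash
python3 -m crank '[[0,0.0015,0.0055,0,0,0,0],[0,0,0,0,0,0,0]]'; python3 -m crank '[[0,0.005,0.0121,0,0,0,0],[0,0.0079,0.0104,0,0,0,0],[0,0.0104,0.0079,0,0,0,0],[0,0.0121,0.005,0,0,0,0],[0,0.0129,0.0017,0,0,0,0]]'; python3 -m crank '[[0,0.0129,-0.0017,0,0,0,0],[0,0.0121,-0.005,0,0,0,0],[0,0.0104,-0.0079,0,0,0,0],[0,0.0079,-0.0104,0,0,0,0],[0,0.005,-0.0121,0,0,0,0]]'
```

```text
time: 12.22
tool_pos: [0.5556, -0.0497, 0.1459]
tool_rot: [-0.001, -0.001, 1.0, 0.001]
contact_force: [-2.9, 1.4, 9.9]
gripper_width: 0.247
grasp_force: 59.9
time: 12.85
tool_pos: [0.5083, -0.0147, 0.1459]
tool_rot: [0.001, -0.0, 1.0, -0.001]
contact_force: [3.5, -8.0, 5.2]
gripper_width: 0.241
grasp_force: 59.6
time: 13.48
tool_pos: [0.4598, -0.0506, 0.1459]
tool_rot: [0.001, -0.0, 1.0, 0.001]
contact_force: [5.1, 1.4, 5.1]
gripper_width: 0.242
grasp_force: 59.6
```

```bash
python3 -m crank '[[0,0.0017,-0.0129,0,0,0,0],[0,-0.0017,-0.0129,0,0,0,0],[0,-0.005,-0.0121,0,0,0,0],[0,-0.0079,-0.0104,0,0,0,0],[0,-0.0104,-0.0079,0,0,0,0]]'; python3 -m crank '[[0,-0.0121,-0.005,0,0,0,0],[0,-0.0129,-0.0017,0,0,0,0],[0,-0.0129,0.0017,0,0,0,0],[0,-0.0121,0.005,0,0,0,0],[0,-0.0104,0.0079,0,0,0,0]]'; python3 -m crank '[[0,-0.0079,0.0104,0,0,0,0],[0,-0.005,0.0121,0,0,0,0],[0,-0.0017,0.0129,0,0,0,0],[0,0.0017,0.0129,0,0,0,0],[0,0,0,0,0,0,0]]'
```

```text
time: 14.1
tool_pos: [0.4819, -0.1076, 0.1458]
tool_rot: [-0.001, -0.0, 1.0, 0.0]
contact_force: [-3.2, -0.0, 10.5]
gripper_width: 0.241
grasp_force: 60.3
time: 14.72
tool_pos: [0.5433, -0.1002, 0.1459]
tool_rot: [-0.0, 0.0, 1.0, -0.001]
contact_force: [-2.3, -2.7, 10.1]
gripper_width: 0.242
grasp_force: 60.0
time: 15.35
tool_pos: [0.5556, -0.05, 0.1459]
tool_rot: [-0.0, -0.001, 1.0, 0.001]
contact_force: [-1.6, 1.3, 8.8]
gripper_width: 0.242
grasp_force: 60.0
```

One full turn is done, and the TCP is back at the same point. Now the second turn.

```bash
python3 -m crank '[[0,0.005,0.0121,0,0,0,0],[0,0.0079,0.0104,0,0,0,0],[0,0.0104,0.0079,0,0,0,0],[0,0.0121,0.005,0,0,0,0],[0,0.0129,0.0017,0,0,0,0]]'; python3 -m crank '[[0,0.0129,-0.0017,0,0,0,0],[0,0.0121,-0.005,0,0,0,0],[0,0.0104,-0.0079,0,0,0,0],[0,0.0079,-0.0104,0,0,0,0],[0,0.005,-0.0121,0,0,0,0]]'; python3 -m crank '[[0,0.0017,-0.0129,0,0,0,0],[0,-0.0017,-0.0129,0,0,0,0],[0,-0.005,-0.0121,0,0,0,0],[0,-0.0079,-0.0104,0,0,0,0],[0,-0.0104,-0.0079,0,0,0,0]]'; python3 -m crank '[[0,-0.0121,-0.005,0,0,0,0],[0,-0.0129,-0.0017,0,0,0,0],[0,-0.0129,0.0017,0,0,0,0],[0,-0.0121,0.005,0,0,0,0],[0,-0.0104,0.0079,0,0,0,0]]'; python3 -m crank '[[0,-0.0079,0.0104,0,0,0,0],[0,-0.005,0.0121,0,0,0,0],[0,-0.0017,0.0129,0,0,0,0],[0,0.0017,0.0129,0,0,0,0],[0,0,0,0,0,0,0]]'; python3 -m crank '[[0,0,0,0,0,0,0],[0,0,0,0,0,0,0]]'
python3 - <<'E'
from h import *
im,d=manip.grab_frame("wrist");cv2.imwrite("pics/w4.png",im[...,::-1])
im,d=manip.grab_frame("top");cv2.imwrite("pics/t4.png",cv2.resize(im[220:380,320:520,::-1],None,fx=3.75,fy=3.75))
s=manip.state();print(s['tool_pos'],s['contact_force'],s['time'])
E
```

```text
time: 15.98
tool_pos: [0.508, -0.0147, 0.1459]
tool_rot: [0.001, -0.0, 1.0, -0.001]
contact_force: [3.3, -6.7, 5.7]
gripper_width: 0.239
grasp_force: 59.6
time: 16.6
tool_pos: [0.4598, -0.0507, 0.1459]
tool_rot: [0.001, -0.0, 1.0, 0.001]
contact_force: [5.9, 2.5, 4.4]
gripper_width: 0.246
grasp_force: 59.6
time: 17.23
tool_pos: [0.4818, -0.1076, 0.1458]
tool_rot: [-0.001, -0.0, 1.0, 0.0]
contact_force: [-2.9, 1.0, 11.5]
gripper_width: 0.236
grasp_force: 60.3
time: 17.85
tool_pos: [0.5432, -0.1003, 0.1459]
tool_rot: [-0.0, 0.0, 1.0, -0.001]
contact_force: [-3.1, -2.3, 9.1]
gripper_width: 0.243
grasp_force: 60.0
time: 18.48
tool_pos: [0.5556, -0.05, 0.1459]
tool_rot: [-0.0, -0.001, 1.0, 0.001]
contact_force: [-1.3, 2.1, 10.1]
gripper_width: 0.245
grasp_force: 60.0
time: 18.73
tool_pos: [0.5557, -0.0502, 0.1459]
tool_rot: [-0.0, -0.0, 1.0, 0.001]
contact_force: [-0.6, 2.5, 9.3]
gripper_width: 0.244
grasp_force: 60.0
[ 0.55567969 -0.05016021  0.14592242] [-1.18097919  1.79335579  8.59745725] 18.825
```

View pics/w4.png

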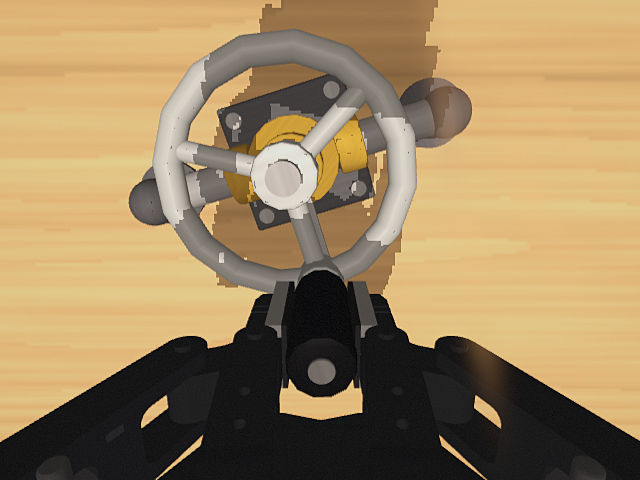

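The wrist view shows the handle held between the pads, with its top at (321,371) and its base at (320,275). Its spoke runs along the valve's +x, over the index finger, and the TCP is within 0.5 mm of where it met the stop.

```bash
python3 -c "
from plant import manip
print(manip.job_done())"
```

```text
the job is handed in; nothing more can be done
None
```

I closed the larger valve clockwise against its stop, backed it off two full turns anticlockwise, and handed the job in at about 19 s, with the handle still gripped and within about 0.5 mm of where it met the stop.

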